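# Mesh the pinion in the etching press gearbox

## Robot

A 6-joint arm with a two-finger parallel gripper is mounted at the origin on the work surface. World frame = base frame: x ahead of the robot, y to its left, z up, the work surface at z = 0. Lengths are in m, angles in rad, forces in N, time in s.
With the tool pointing down it reaches from about 0.35 to 0.725 m from the base axis. Payload 6 kg.
Tool frame: the origin (TCP) lies between the finger pads; the fingertips stand 25 mm ahead of it and the grasp point (between the pads) lies 6 mm ahead of it; z points along the fingers, y is the line along which they close (so a half turn about z gives the same grasp; the last joint's range is limited). The gripper opens to 85 mm and grips with 20 to 120 N. Pads are 22 mm wide; open, the fingers measure 114 mm over their backs; the gripper's body (76 mm by 85 mm) begins 54 mm behind the grasp point. The pads swing forward as they close: fully open they stand 13 mm farther back than shut.
Start: joints at [-0.919, 0.04, 0.085, 0, -1.615, -0.334], TCP at [0.187, -0.57, 0.256] pointing down, gripper open.
Joint ranges: [-2.56, 2.56], [-1.29, 2.01], [-1.08, 1.49], [-3.29, 1.98], [-2.81, -0.18], [-2.99, 2.99]. Speed limits (rad/s): [2.57, 2.57, 3.01, 3.14, 3.14, 3.14].

## Interface

Orientations are given as a rotation vector (axis times angle).
In Python, from station import telemetry, viewer, order gives the robot as it stands. The module is installed in compiled form; this text tells all that it offers.
- The arm moves only by the shell command python3 -m crank 'ROWS' [FORCE]. ROWS is JSON, one flat list of numbers, 7 for each row, row after row: the finger opening in mm, from 0 to 85.4, then the shift along the world's x, y, z in units of 60 mm (1.0 is 60 mm), then the turn, a rotation vector about the world's x, y, z in degrees. In form: [hand, x, y, z, wx, wy, wz, hand, x, y, z, wx, wy, wz, ...]. A call has exactly 5 rows; each row is the pose to reach, as a shift and turn from the pose commanded when the call began; what a row does not reach only later rows make up. A row lasts 1/8 s, in which the tool goes at most 62.5 mm and 10.7 degrees, less where a joint would pass 70% of its speed; a pose out of reach is approached as far as the arm can. A call with a gripper value outside its range is refused whole. The fingers move at their own pace and stop on an object; FORCE is the grip in N (left out, the last holds). Time passes only in rows, so rows that repeat a pose let the fingers close, or fill a call up. It gives the time, the measured TCP pose, the force, the opening and the grip force at its end, in the units of the state.
- telemetry.get_state(): the state, without advancing time (a new reading comes with each control period).
- viewer.camera(name): name is "scene" or "side" or "wrist"; returns (picture, depth): 480x640x3 uint8, blue, green, red; 480x640 float32, m along the optical axis (not along the pixel's ray), 0 where there is no reading.
- viewer.camera_params(name): a dict with "mtx" (3x3 intrinsics, pixels), "R" (3x3) and "t" (3): a world point X has camera coordinates R X + t; the wrist camera has in their place "hand_eye" (4x4, takes a point from camera to tool coordinates, whose origin is the TCP and whose axes are the flange's). Camera axes: x right, y down, z forward; pixel columns grow to the right and rows downward; lengths in m; the calibration is good to about 2 mm. A picture is of the moment at which its call begins: read the wrist's pose just before it. camera_params takes no time and is no camera call.
- order.hand_in(): hands the job in; it is judged then, once.
The state is a dict: "time_s": time; "qpos": joint angles; "dq": joint speeds; "effort": joint torques, N m; "position": TCP position; "tcp_rot": TCP orientation; "contact_force": force on the tool from outside, world axes, zero at the start; "wrist_torque": the same for the moment, N m; "finger_gap": opening from 0.0 (shut) to 1.0 (fully open); "grip_force": force on a finger pad.
Only numpy, scipy, OpenCV 4.12 (cv2) and the standard library are available. Lean on these libraries where they do the work, as an engineer would, in place of code of your own. Each camera call takes 0.05 s, during which the arm holds its last target. There are 200 camera calls.

## Task

The etching press's gearbox stands open on the tilted bench stand: put the blue-faced pinion onto its bare stud and, rocking it gently about its axis until its teeth find the big gear's, slide it fully home on the shoulder without forcing it. Then, with the pinion home, turn it about a sixth of a turn by its hexagon, either way, so that the big gear is seen to follow, and let go, leaving the pinion home. Leave the worn brown gear, the tools and the tins where they are.

Things in the scene. Friction and masses are not known exactly. Their poses are not given: they have to be found in the camera images.
- pinion_center (a point): Centre of the pinion to fit: a loose steel spur gear, 0.5 to 0.75 kg, blue ring on its face, at first flat on the table, boss up. 56 mm tall: toothed disc 20 mm thick, 99 mm over its 18 teeth, and a bright hexagon boss on top; a 22 mm bore goes right through. This point is on the axis, 28 mm above the underside; z is the axis, towards the boss; x passes through the middle of a tooth.
- boss_center (a point): Middle of the pinion's hexagon boss, by which to hold it: 40 mm across flats, 36 mm high, from the toothed disc's top face (18 mm below this point) to the pinion's top. On the axis, 10 mm above pinion_center, same axes; x is square to one pair of flats, the other pairs lie 60 degrees on.
- home (a point): Fixed point on the stud where pinion_center comes when the pinion is fully home. z runs outwards along the stud and leans 30 degrees from vertical towards the robot's side; x runs up the slope of the gearbox; y points from the stud to the big gear. The shoulder on which the home pinion rests is 28 mm below this point. The gearbox's rim stands 16 mm above the shoulder.
- stud_tip (a point): Outer end of the bare stud, on its axis, 63 mm above the shoulder, 35 mm above home, same axes. The stud is steel, 20 mm in diameter, its nose tapering to 9 mm over the last 17 mm; the pinion's bore has 1 mm of play all round on it. Nothing stands above it.
- shaft_center (a point): On the axis of the big gear (z), 30 mm above the stud's shoulder. Big gear: dark steel, 30 teeth of the same size, 159 mm over the tips, 20 mm thick, its faces level with the home pinion's, axis parallel to the stud, 121 mm from it. The pinion stops on its face about 20 mm short of home until teeth meet gaps. One tooth is 20 degrees of pinion turn; meshed, the teeth have about 3 mm of play.
- shaft_mark (a point): Yellow mark on the flange of the big gear's shaft, 30 mm from its axis. It turns with the big gear, but the teeth stand at another angle to it each time, so it does not tell where they are. The big gear turns stiffly (0.5 Nm), stays where it is left, may be turned either way by the meshed pinion, and goes 0.6 times as far. How far it has turned shows here.
- worn_gear: Bystander: the worn, rust-brown gear with broken teeth and a low round hub, 99 mm in diameter, 30 mm high, flat on the table; origin at the centre of its underside.
- spanner: Bystander: steel spanner 200 mm long lying on the table, up to 8 mm high; origin at its middle, x along it.
- ink_knife: Bystander: ink knife 240 mm long with a red handle, lying on the table, 20 mm high; origin at its middle, x towards the blade.
- grease_tin: Bystander: tin with a green band, 84 mm in diameter, 62 mm high; origin at the centre of its underside.
- ink_tin: Bystander: tin with a black band, 84 mm in diameter, 85 mm high; origin at the centre of its underside.
- blue_tin: Bystander: tin with a blue band, 84 mm in diameter, 85 mm high; origin at the centre of its underside.
- brayer: Bystander: ink roller with a dark rubber roller 150 mm long and 52 mm thick and a wooden handle, lying on the table; origin on the table below its fork, x towards the roller.
- stand: The gearbox on its tilting stand, both fixed: a dark steel base plate 230 x 300 mm with two cheeks that carry the open dark-green gear case, 226 x 290 x 36 mm, its floor sloping 30 degrees down towards the robot's side. Origin on the table, at the middle of the base plate; z is up, x points up the slope.

How it is judged:
By the outcome, as a careful person would: the job done as asked, in the order asked, and still so for the second after the job is handed in, with the robot touching nothing.
It also fails if it takes over 51 s, if anything falls off the work surface, if the arm or the gripper's body presses on something with over 40 N, if the wrist force passes 120 N, or if a joint passes its speed limit or range.

## Working session

There is one attempt and no reset: what is moved stays moved. The work goes in short steps, Python scripts to look and compute and a shell command to move; the robot and the scene stay as the last step left them, time stands still between calls to the robot, and variables do not carry over. Pictures are saved under pics/ and viewed, at most 10 in all, crops included, and the job is handed in when it is done.

```bash
mkdir -p pics
cat > h.py <<'E'
import numpy as np, cv2
from scipy.spatial.transform import Rotation as R
from station import telemetry, viewer, order
def shot(n,f=None):
    s=telemetry.get_state(); im,d=viewer.camera(n); p=viewer.camera_params(n)
    if n=="wrist":
        T=np.eye(4);T[:3,:3]=R.from_rotvec(s["tcp_rot"]).as_matrix();T[:3,3]=s["position"]
        T=T@p["hand_eye"]
    else:
        T=np.eye(4);T[:3,:3]=p["R"].T;T[:3,3]=-p["R"].T@p["t"]
    np.savez(f"pics/{f or n}.npz",im=im,d=d,T=T,K=p["mtx"]); cv2.imwrite(f"pics/{f or n}.png",im)
    return im,d,T,p["mtx"]
def load(f):
    z=np.load(f"pics/{f}.npz"); return z["im"],z["d"],z["T"],z["K"]
def cloud(d,T,K):
    v,u=np.mgrid[0:480,0:640]
    P=np.stack([(u-K[0,2])/K[0,0]*d,(v-K[1,2])/K[1,1]*d,d],-1)
    return P@T[:3,:3].T+T[:3,3]
E
python3 - <<'E'
from h import *
for n in["scene","side","wrist"]:
    im,d,T,K=shot(n); print(n,T[:3,3].round(3),T[:3,2].round(2),K[0,0])
s=telemetry.get_state()
print({k:np.round(v,3).tolist() for k,v in s.items()})
a=np.hstack([cv2.imread("pics/scene.png"),cv2.imread("pics/side.png")])
E
```

```text
scene [ 1.324 -0.68   1.32 ] [-0.47  0.41 -0.78] 509.9697341049877
side [-0.059  0.554  1.139] [ 0.47 -0.44 -0.76] 471.7790581692501
wrist [ 0.114 -0.595  0.374] [ 0.29  0.09 -0.95] 387.54522356681076
{'time_s': 0.15, 'qpos': [-0.919, 0.041, 0.084, -0.0, -1.615, -0.334], 'dq': [0.002, -0.002, 0.003, 0.002, -0.0, -0.001], 'effort': [-0.003, -36.861, 34.769, 6.936, -0.004, -0.0], 'position': [0.187, -0.57, 0.255], 'tcp_rot': [0.497, -3.102, -0.002], 'contact_force': [-0.73, 0.072, 1.841], 'wrist_torque': [0.027, 0.006, -0.053], 'grip_force': 0.0, 'finger_gap': 0.997}
```

View pics/scene.png

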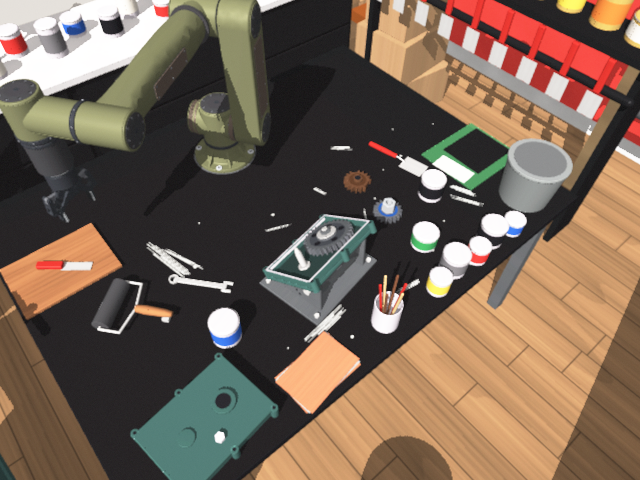

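View pics/side.png

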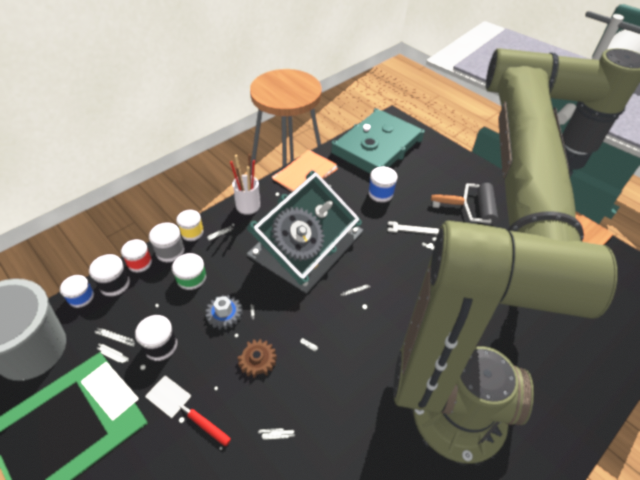

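Scene shows the pinion at (388,208), the stud at (302,258) and the big gear at (327,235); side shows the pinion at (223,308), the stud at (323,209) and the big gear at (299,231). I'll enlarge both and read the depth clouds.

Run:
```python
from h import *
rows=[]
for n,bs in [("scene",[(250,205,140,110),(360,185,60,47)]),("side",[(240,170,140,110),(195,285,60,47)])]:
    im,d,T,K=load(n); P=cloud(d,T,K)
    rows.append(np.hstack([cv2.resize(im[y:y+h,x:x+w],(400,300),interpolation=cv2.INTER_CUBIC) for x,y,w,h in bs]))
    # pinion region: points z>0.045 -> boss top
    x,y,w,h=bs[1]; Q=P[y:y+h,x:x+w].reshape(-1,3); dd=d[y:y+h,x:x+w].ravel()>0; Q=Q[dd]
    for lo,hi in[(.05,.06),(.015,.024),(.01,.07)]:
        q=Q[(Q[:,2]>lo)&(Q[:,2]<hi)]; print(n,"pinion",lo,len(q),np.median(q,0).round(4),(q.min(0)).round(3),(q.max(0)).round(3))
    x,y,w,h=bs[0]; Q=P[y:y+h,x:x+w].reshape(-1,3)
    for px in ([(327,235),(303,264),(299,248),(330,245),(345,240)] if n=="scene" else [(299,231),(325,207),(328,203),(285,225),(300,245)]): print(n,px,P[px[1],px[0]].round(4))
cv2.imwrite("pics/crop1.png",np.vstack(rows))
```

```text
scene pinion 0.05 77 [0.6107 0.2592 0.056 ] [0.585 0.231 0.05 ] [0.754 0.285 0.06 ]
scene pinion 0.015 262 [0.6143 0.253  0.0206] [0.466 0.213 0.015] [0.656 0.42  0.024]
scene pinion 0.01 607 [0.618  0.2531 0.0236] [0.466 0.213 0.01 ] [0.761 0.42  0.07 ]
scene (327, 235) [ 0.6308 -0.035   0.1365]
scene (303, 264) [ 0.6526 -0.1445  0.1093]
scene (299, 248) [ 0.5702 -0.0941  0.0599]
scene (330, 245) [ 0.6711 -0.0586  0.1478]
scene (345, 240) [ 0.6894 -0.0172  0.1561]
side pinion 0.05 136 [0.602  0.2664 0.0544] [0.581 0.246 0.05 ] [0.625 0.285 0.059]
side pinion 0.015 457 [0.5901 0.2739 0.0188] [0.555 0.216 0.015] [0.655 0.314 0.024]
side pinion 0.01 799 [0.5927 0.2701 0.0201] [0.555 0.216 0.01 ] [0.729 0.314 0.059]
side (299, 231) [ 0.608  -0.0141  0.1338]
side (325, 207) [ 0.6267 -0.1315  0.1367]
side (328, 203) [ 0.6197 -0.136   0.1559]
side (285, 225) [0.6488 0.0032 0.1374]
side (300, 245) [0.5854 0.0019 0.1049]
```

View pics/crop1.png

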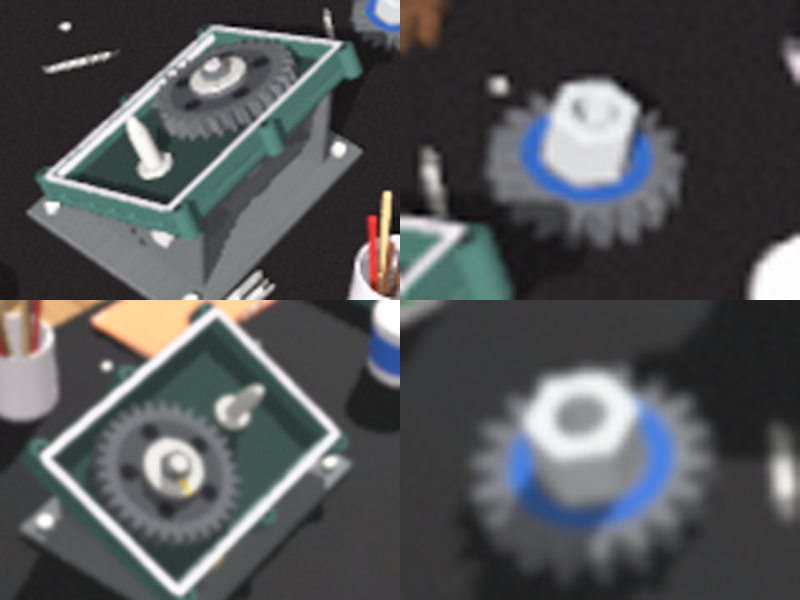

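Crop: top left shows the gearbox with the stud's foot at about (302,263) in the scene image. Top right shows the pinion. Bottom left has the rim corners and the yellow mark at about (304,235) in the side image. Next: triangulate the rim corners and move the wrist over the gearbox for a close look.

```bash
python3 -m crank '[85,0.6,0.8,0.17,0,0,0, 85,1.2,1.6,0.35,0,0,0, 85,1.8,2.4,0.52,0,0,0, 85,2.5,3.2,0.7,0,0,0, 85,3.1,4.0,0.85,0,0,0]'
python3 -m crank '[85,0.6,0.8,0.17,0,0,0, 85,1.2,1.6,0.35,0,0,0, 85,1.8,2.4,0.52,0,0,0, 85,2.5,3.2,0.7,0,0,0, 85,3.2,4.1,0.85,0,0,0]'
python3 - <<'E'
from h import *
im,d,T,K=shot("wrist","w1"); print(T[:3,3].round(3),T[:3,2].round(2)); s=telemetry.get_state(); print(s["position"],s["qpos"],s["time_s"])
_,_,Ta,Ka=load("scene");_,_,Tb,Kb=load("side")
def Pm(T,K): return K@np.linalg.inv(T)[:3]
a=np.array([(372.5,221.5),(324.6,214.8),(265.8,268),(313,277.8)]).T; b=np.array([(256,224),(303,271.5),(359,217),(315,174)]).T
X=cv2.triangulatePoints(Pm(Ta,Ka),Pm(Tb,Kb),a.astype(float),b.astype(float)); X=(X[:3]/X[3]).T; print(X.round(4))
c=X.mean(0);n=np.linalg.svd(X-c)[2][2];print(c,n)
E
```

```text
time_s: 0.78
position: [0.3742, -0.3285, 0.3074]
tcp_rot: [-0.497, 3.102, 0.0]
contact_force: [0.6, 0.3, -0.2]
finger_gap: 0.995
grip_force: 0.0
time_s: 1.4
position: [0.561, -0.0892, 0.3574]
tcp_rot: [-0.497, 3.102, 0.0]
contact_force: [1.7, -1.0, 0.3]
finger_gap: 0.996
grip_force: 0.0
[ 0.487 -0.114  0.476] [ 0.29  0.09 -0.95]
[ 0.56407628 -0.08434873  0.35559303] [ 0.20224187 -0.00351484  0.22319691 -0.00180654 -1.79852517 -1.45174036] 1.45
[[ 0.6904  0.0818  0.1654]
 [ 0.5267  0.0445  0.0769]
 [ 0.5719 -0.224   0.0721]
 [ 0.7333 -0.1803  0.165 ]]
[ 0.63056778 -0.06949322  0.11988392] [-0.4687516  -0.08663505  0.87907128]
```

View pics/w1.png

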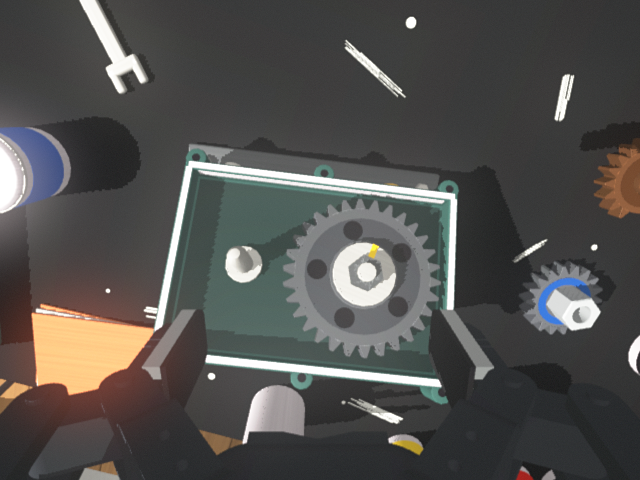

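The wrist view shows the stud tip at about (233,254), the stud's foot at (247,266), the big gear centred at about (362,275), the yellow mark at (374,250) and the pinion's hexagon at (577,310). Now fit the gear plane, centre and tooth phase from depth.

```bash
cat > fit.py <<'E'
from h import *
im,d,T,K=load("w1"); P=cloud(d,T,K)
cv2.imwrite("pics/stud.png",np.hstack([cv2.resize(im[225:300,195:295],(400,300),interpolation=cv2.INTER_CUBIC),cv2.resize(im[265:340,520:620],(400,300),interpolation=cv2.INTER_CUBIC)]))
v,u=np.mgrid[0:480,0:640]
r=np.hypot(u-362,v-277)
m=(r>40)&(r<66)&(d>0); Q=P[m]
for _ in range(6):
    c=np.median(Q,0);c=Q.mean(0);n=np.linalg.svd(Q-c,full_matrices=False)[2][2]; n*=np.sign(n[2]); e=(Q-c)@n; Q=Q[abs(e)<max(.0015,1.0*e.std())]
print("plane",len(Q),e.std(),n.round(4),"lean",np.degrees(np.arccos(n[2])),"yaw",np.degrees(np.arctan2(-n[1],-n[0])))
yaw=np.arctan2(-n[1],-n[0])
def ax(yaw):
    z=np.array([-.5*np.cos(yaw),-.5*np.sin(yaw),.8660254]); y=np.array([-np.sin(yaw),np.cos(yaw),0]); return np.cross(y,z),y,z
def ray(px,c,n):
    g=T[:3,:3]@np.linalg.inv(K)@np.array([px[0],px[1],1.]); return T[:3,3]+g*((c-T[:3,3])@n)/(g@n)
E
python3 - <<'E'
from fit import *
x,y,z=ax(yaw); c0=c
# rasterise gear face plane to a metric top view, 0.4 mm/pixel
N=700;s=.0004
g0=ray((362,277),c0,z)
ii=np.arange(N)-N/2
A,B=np.meshgrid(ii*s,ii*s)      # A along y, B along x
W=g0+A[...,None]*y+B[...,None]*x
C=(W-T[:3,3])@T[:3,:3]; uv=C@K.T; uv=uv[...,:2]/uv[...,2:]
top=cv2.remap(im,uv[...,0].astype(np.float32),uv[...,1].astype(np.float32),cv2.INTER_LINEAR)
cv2.imwrite("pics/top.png",top)
# gear mask: on-plane depth points
h=(P-c0)@z; M=(abs(h)<.004)&(d>0)&(np.linalg.norm(P-g0,axis=-1)<.1)
q=P[M]-g0; q2=np.c_[q@y,q@x].astype(np.float32)
(cc,rad)=cv2.minEnclosingCircle(q2[np.hypot(*q2.T)<.083]); print("enclosing",cc,rad,len(q2))
E
```

```text
plane 7948 0.0006997042572413423 [-0.4906 -0.0941  0.8663] lean 29.971189142686974 yaw 10.862485021581724
enclosing (0.0003265121777076274, -0.003079501446336508) 0.07954190671443939 14017
```

View pics/stud.png

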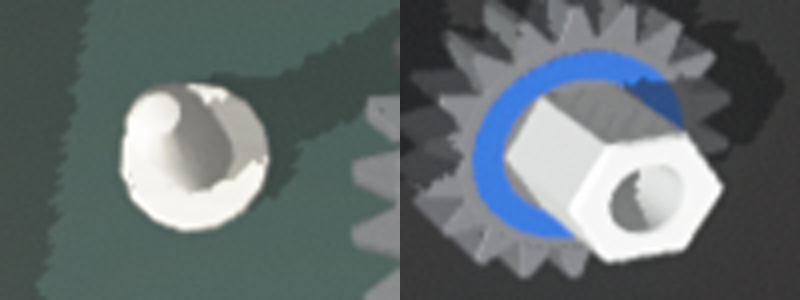

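```bash
python3 -c "
import cv2;i=cv2.imread('pics/top.png');cv2.imwrite('pics/top2.png',cv2.resize(i[50:650],(700,600)))"
```

```text
(no output)
```

View pics/top2.png

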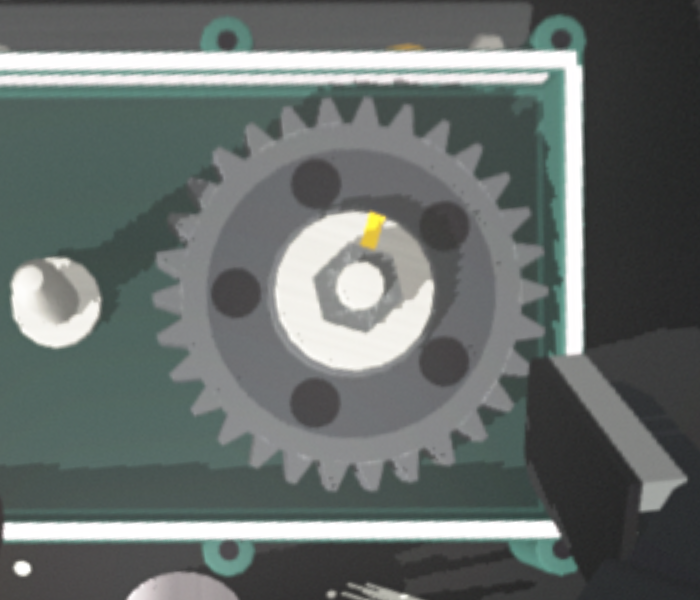

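Crop: the stud tip's disc is at (234,253), its collar at (244,264) and the pinion's bore at about (582,314.5). In the top view the gear's radius of 79.5 mm and 30.0° lean match the spec, and one tooth points almost at the stud. Now compute home, the gear phase and the pinion pose.

```bash
cat >> fit.py <<'E'
x,y,z=ax(yaw); g0=ray((362,277),c,z)
G=g0+.00033*y-.00308*x      # gear centre on face, 20 mm above shoulder
E
python3 - <<'E'
from fit import *
a=ray((234.2,253.2),G+.043*z,z); b=ray((244,264.2),G-.020*z,z)
for q in(a,b): e=q-G; print("stud in gear frame x,y,z mm",(1e3*np.array([e@x,e@y,e@z])).round(2))
home=G-.121*y+.008*z; print("G",G.round(4),"home",home.round(4),"tip",(home+.035*z).round(4)); print(x.round(4),y.round(4),z.round(4))
# phase
th=np.radians(np.arange(0,360,.25)); acc=0
for r in np.arange(.070,.078,.0005):
    W=G+r*(np.cos(th)[:,None]*y+np.sin(th)[:,None]*x)
    C=(W-T[:3,3])@T[:3,:3]; uv=C@K.T; uv=(uv[:,:2]/uv[:,2:]).astype(np.float32)
    I=cv2.remap(im[...,2],uv[None,:,0],uv[None,:,1],cv2.INTER_LINEAR)[0].astype(float)
    ok=abs(np.degrees(th)-180)<70
    acc+=np.sum((I-I[ok].mean())*np.exp(30j*th)*ok)
print("gear tooth angle mod 12 deg from +y toward +x:",np.degrees(np.angle(acc))/30,abs(acc))
hx=np.array([(610,145),(688,135),(722,188),(690,248),(610,262),(570,208)])
V=np.array([ray((520+(p-400)/4,265+q/4),np.array([0,0,.056]),np.array([0,0,1.])) for p,q in hx]); print(V.round(4)); cc=V.mean(0)
print("bore",ray((581.75,314.5),np.array([0,0,.056]),np.array([0,0,1.])).round(4),"hexcentre",cc.round(4),"radii",np.linalg.norm(V-cc,axis=1).round(4))
e=V-cc; w=np.angle(np.sum((e[:,0]+1j*e[:,1])**6/1e-9)); print("vertex ang mod60",np.degrees(w)/6, "flat normal",np.degrees(w)/6+30)
E
```

```text
plane 7948 0.0006997042572413423 [-0.4906 -0.0941  0.8663] lean 29.971189142686974 yaw 10.862485021581724
stud in gear frame x,y,z mm [   1.33 -121.01   43.  ]
stud in gear frame x,y,z mm [   1.67 -120.11  -20.  ]
G [ 0.6164 -0.0248  0.12  ] home [ 0.6353 -0.1444  0.127 ] tip [ 0.6181 -0.1477  0.1573]
[0.8505 0.1632 0.5   ] [-0.1885  0.9821  0.    ] [-0.491  -0.0942  0.866 ]
gear tooth angle mod 12 deg from +y toward +x: -1.5708164911352256 126149.0882427995
[[0.5943 0.2424 0.056 ]
 [0.5841 0.2629 0.056 ]
 [0.5965 0.2818 0.056 ]
 [0.6177 0.2832 0.056 ]
 [0.6297 0.2624 0.056 ]
 [0.6169 0.2415 0.056 ]]
bore [0.6066 0.262  0.056 ] hexcentre [0.6065 0.2624 0.056 ] radii [0.0234 0.0224 0.0219 0.0236 0.0231 0.0233]
vertex ang mod60 -1.0903742778882466 flat normal 28.909625722111752
```

```bash
python3 -m crank '[85,0.1,1,0,0,0,-4, 85,0.3,2,0,0,0,-8, 85,0.4,3,-0.2,0,0,-12, 85,0.5,3.9,-0.5,0,0,-16, 85,0.6,4.7,-1,0,0,-19.3]' 
python3 -m crank '[85,0.1,0.7,-0.6,0,0,0, 85,0.1,1.07,-1.3,0,0,0, 85,0.1,1.07,-2,0,0,0, 85,0.1,1.07,-2.2,0,0,0, 85,0.1,1.07,-2.2,0,0,0]'
python3 - <<'E'
from h import *
im,d,T,K=shot("wrist","w2"); print(T[:3,3].round(3)); s=telemetry.get_state(); print(s["position"],s["tcp_rot"],s["qpos"],s["time_s"])
P=cloud(d,T,K); h=P[...,2]
for lo,hi in [(.053,.059),(.018,.023)]:
    M=(h>lo)&(h<hi)&(d>0)&(np.hypot(P[...,0]-.6065,P[...,1]-.2624)<(.03 if lo>.05 else .056))
    q=P[M]; (c,r)=cv2.minEnclosingCircle(q[:,:2].astype(np.float32)); print(lo,len(q),np.round(c,4),round(r,4),cv2.minAreaRect((q[:,:2]*1000).astype(np.float32)),np.median(q[:,2]))
_,d2,T2,K2=load("side"); P2=cloud(d2,T2,K2); print("tin",P2[262,188],P2[275,188])
E
```

```text
time_s: 2.08
position: [0.5961, 0.1931, 0.2971]
tcp_rot: [0.032, 3.14, 0.001]
contact_force: [0.2, -0.9, -0.5]
finger_gap: 0.992
grip_force: 0.0
time_s: 2.7
position: [0.6021, 0.2548, 0.1654]
tcp_rot: [-0.03, -3.141, 0.001]
contact_force: [-0.3, -0.3, 0.0]
finger_gap: 0.994
grip_force: 0.0
[0.525 0.256 0.284]
[0.60267921 0.25496818 0.16694007] [3.05027066e-02 3.13942293e+00 9.48152630e-04] [ 7.05656964e-01  1.89020835e-01  8.34405488e-02  8.74956070e-04
 -1.46329406e+00 -2.29597777e+00] 2.75
0.053 2547 [0.6056 0.2618] 0.023 ((605.7409057617188, 261.6611022949219), (39.97566604614258, 45.58121871948242), 88.11345672607422) 0.05702818868697662
0.018 7530 [0.6059 0.2615] 0.0496 ((605.6517944335938, 261.60302734375), (96.7232437133789, 97.74248504638672), 0.2212192565202713) 0.02133776128283163
tin [0.77636691 0.25961857 0.05982593] [0.73883786 0.28375153 0.05780079]
```

View pics/w2.png

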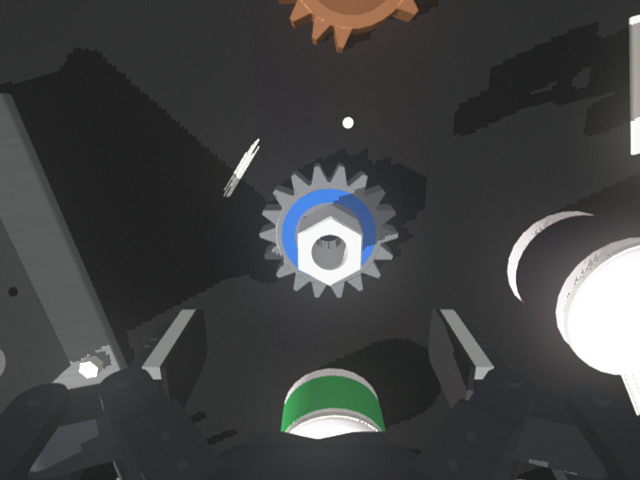

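The wrist view shows the hexagon at (329,247), with its flats square to the finger direction; the fit gives its centre at (0.6057, 0.2617), with radii matching the spec. Descend and grip.

```bash
python3 -m crank '[85,0.05,0.11,-0.6,0,0,-0.5, 85,0.05,0.11,-1.2,0,0,-0.5, 85,0.05,0.11,-1.7,0,0,-0.5, 85,0.05,0.11,-1.98,0,0,-0.5, 85,0.05,0.11,-1.98,0,0,-0.5]' 60
python3 -m crank '[36,0,0,0,0,0,0, 36,0,0,0,0,0,0, 36,0,0,0,0,0,0, 36,0,0,0,0,0,0, 36,0,0,0,0,0,0]' 60
```

```text
time_s: 3.38
position: [0.6052, 0.2617, 0.0466]
tcp_rot: [0.044, 3.141, -0.0]
contact_force: [0.1, -0.3, 0.4]
finger_gap: 0.996
grip_force: 0.0
time_s: 4.0
position: [0.6057, 0.2625, 0.0478]
tcp_rot: [0.043, 3.139, 0.002]
contact_force: [0.6, 2.9, 5.2]
finger_gap: 0.463
grip_force: 63.7
```

```bash
python3 -m crank '[36,0,0,0.9,0,0,0, 36,0,0,1.9,0,0,0, 36,0,-0.4,2.8,1.4,-7.4,0.2, 36,0,-0.9,3.6,2.9,-14.7,0.4, 36,-0.1,-1.7,4.2,4.3,-22.1,0.6]'
python3 -m crank '[36,0,-0.9,0,1.4,-7.4,0.2, 36,-0.1,-1.9,0,1.4,-7.4,0.2, 36,-0.1,-2.9,0,1.4,-7.4,0.2, 36,-0.2,-3.9,0,1.4,-7.4,0.2, 36,-0.2,-4.8,-0.2,1.4,-7.4,0.2]'
cat >> fit.py <<'E'
home=np.array([.6363,-.1442,.1276])
def rep(off=.0198):
    s=telemetry.get_state(); Rm=R.from_rotvec(s["tcp_rot"]).as_matrix()
    e=np.array(s["position"])-off*z*0+Rm[:,2]*off-home
    H=np.c_[x,y,z]; L=H.T@Rm
    print("pinion in home frame mm",(1e3*H.T@e).round(2),"tilt err deg",np.degrees(L[:2,2]).round(2),"tool y ang",round(np.degrees(np.arctan2(-L[0,1],L[1,1])),2),
      "F",(H.T@s["contact_force"]).round(1),"M",(H.T@s["wrist_torque"]).round(2),"gap",round(s["finger_gap"]*85.4,1),"grip",round(s["grip_force"]),"t",s["time_s"],"q",np.round(s["qpos"],2))
    return e,H
if __name__=="__main__": rep()
E
python3 fit.py
```

```text
time_s: 4.62
position: [0.5983, 0.1593, 0.2976]
tcp_rot: [0.022, 2.754, 0.112]
contact_force: [1.2, -0.6, -4.1]
finger_gap: 0.461
grip_force: 63.3
time_s: 5.25
position: [0.5854, -0.1299, 0.2841]
tcp_rot: [0.018, 2.628, 0.145]
contact_force: [1.7, -0.5, -6.5]
finger_gap: 0.456
grip_force: 63.5
plane 7948 0.0006997042572413423 [-0.4906 -0.0941  0.8663] lean 29.971189142686974 yaw 10.862485021581724
pinion in home frame mm [ 37.27  23.73 139.4 ] tilt err deg [-0.15  0.32] tool y ang -11.73 F [-1.9 -0.8 -6.4] M [-0.08  2.3  -0.03] gap 38.9 grip 64 t 5.25 q [ 0.08 -0.35 -0.26 -0.07 -1.14 -1.65]
```

```bash
python3 -m crank '[36,0.02,-0.2,-0.3,0,0,0, 36,0.03,-0.4,-0.7,0,0,0, 36,0.03,-0.4,-1,0,0,0, 36,0.03,-0.4,-1.17,0,0,0, 36,0.03,-0.4,-1.17,0,0,0]'
python3 fit.py
python3 - <<'E'
from h import *
im,*_=shot("wrist","w3"); im2,*_=shot("side","s3"); im3,*_=shot("scene","c3")
f=lambda i,x,y,w,h:cv2.resize(i[y:y+h,x:x+w],(400,300),interpolation=cv2.INTER_CUBIC)
cv2.imwrite("pics/m3.png",np.vstack([np.hstack([f(im,0,0,640,480),f(im,220,160,240,180)]),np.hstack([f(im2,270,140,120,90),f(im3,250,195,120,90)])]))
E
```

```text
time_s: 5.88
position: [0.5884, -0.1513, 0.2146]
tcp_rot: [0.016, 2.627, 0.144]
contact_force: [-0.5, -0.0, -6.2]
finger_gap: 0.458
grip_force: 63.6
plane 7948 0.0006997042572413423 [-0.4906 -0.0941  0.8663] lean 29.971189142686974 yaw 10.862485021581724
pinion in home frame mm [ 1.55  2.14 79.75] tilt err deg [-0.09  0.32] tool y ang -11.66 F [-3.5  0.1 -5.1] M [ 0.02  2.49 -0.08] gap 39.1 grip 64 t 5.875 q [ 0.03 -0.32 -0.35 -0.1  -1.02 -1.58]
```

View pics/m3.png

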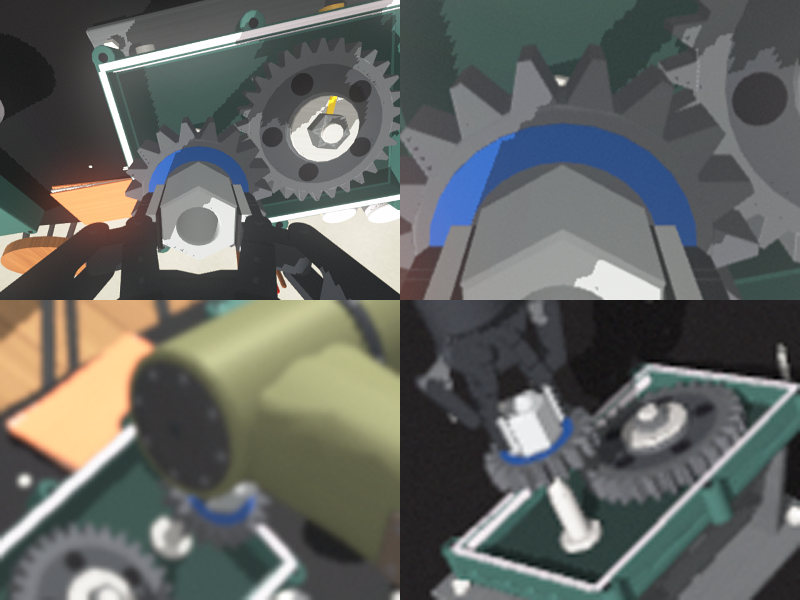

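The pinion hangs just above the stud tip (stud at (560,490) in the lower-right crop). The wrist view sees both the pinion and the gear, so I'll measure them in the same image to correct the offset.

Run:
```python
from fit import *
_,d3,T3,_=load("w3"); P=cloud(d3,T3,K); H=np.c_[x,y,z]; L=(P-home)@H*1e3
ok=d3>0
def circ(m,name):
    q=L[m&ok]; c,r=cv2.minEnclosingCircle(q[:,:2].astype(np.float32)); print(name,len(q),np.round(c,2),round(r,2),"z",np.median(q[:,2]).round(2))
    return q
rg=np.hypot(L[...,0],L[...,1]-121)
print("gear z", np.median(L[ok&(rg>50)&(rg<62)&(abs(L[...,2]+8)<6)][:,2]))
circ((abs(L[...,2]+8)<3)&(rg<83),"gear")
rp=np.hypot(L[...,0]-1,L[...,1]-2)
circ((abs(L[...,2]-107.5)<3)&(rp<27),"boss top"); circ((abs(L[...,2]-71.5)<3)&(rp<53),"disc")
m=ok&(abs(L[...,2]-107.5)<4)&(rp<27); print(cv2.minAreaRect(L[m][:,:2].astype(np.float32)))
```

```text
plane 7948 0.0006997042572413423 [-0.4906 -0.0941  0.8663] lean 29.971189142686974 yaw 10.862485021581724
gear z -8.218970380069951
gear 35741 [ -0.63 121.53] 79.97 z -8.3
boss top 8994 [-1.73  2.59] 26.14 z 108.47
disc 14510 [2.2  1.32] 49.64 z 72.86
((0.4578530788421631, 0.034267425537109375), (49.928462982177734, 41.29157257080078), 52.95207214355469)
```

```bash
python3 -m crank '[36,-0.02,-0.03,-0.02,0,0,0, 36,0.05,-0.02,-0.15,0,0,0, 36,0.13,0,-0.28,0,0,0, 36,0.2,0.01,-0.42,0,0,0, 36,0.28,0.026,-0.55,0,0,0]'
python3 fit.py|tail -1
```

```text
time_s: 6.65
position: [0.6056, -0.1505, 0.1818]
tcp_rot: [0.018, 2.626, 0.144]
contact_force: [-3.6, 2.0, -4.5]
finger_gap: 0.459
grip_force: 64.1
pinion in home frame mm [-2.000e-02 -3.000e-01  4.283e+01] tilt err deg [-0.03  0.27] tool y ang -11.7 F [-5.   2.7 -2.3] M [0.89 3.39 0.04] gap 39.2 grip 64 t 6.65 q [ 0.03 -0.26 -0.37 -0.1  -0.95 -1.58]
```

```bash
python3 -m crank '[36,0.03,0.012,-0.055,0,0,0, 36,0.06,0.018,-0.11,0,0,0, 36,0.09,0.024,-0.165,0,0,0, 36,0.12,0.03,-0.22,0,0,0, 36,0.153,0.036,-0.275,0,0,0]'
python3 fit.py|tail -1
```

```text
time_s: 7.28
position: [0.6144, -0.1483, 0.1661]
tcp_rot: [0.017, 2.626, 0.144]
contact_force: [-6.3, 1.9, -5.1]
finger_gap: 0.457
grip_force: 63.9
pinion in home frame mm [-0.03  0.18 24.71] tilt err deg [-0.02  0.28] tool y ang -11.7 F [-7.6  3.1 -1.5] M [1.15 3.87 0.03] gap 39.1 grip 64 t 7.275 q [ 0.03 -0.23 -0.38 -0.1  -0.91 -1.58]
```

```bash
python3 -m crank '[36,0.01,0.007,-0.025,0,0,0, 36,0.022,0.009,-0.05,0,0,0, 36,0.035,0.011,-0.07,0,0,0, 36,0.047,0.014,-0.092,0,0,0, 36,0.058,0.016,-0.114,0,0,0]'
python3 fit.py|tail -1
```

```text
time_s: 7.9
position: [0.6181, -0.1475, 0.1597]
tcp_rot: [0.017, 2.625, 0.143]
contact_force: [-4.9, 1.5, -5.9]
finger_gap: 0.458
grip_force: 63.9
pinion in home frame mm [-1.000e-02  3.100e-01  1.723e+01] tilt err deg [0.02 0.26] tool y ang -11.69 F [-6.9  2.4 -2.9] M [ 0.95  3.75 -0.  ] gap 39.1 grip 64 t 7.9 q [ 0.04 -0.22 -0.38 -0.1  -0.9  -1.58]
```

```bash
python3 -m crank '[36,0.01,0.003,-0.022,0,0,0, 36,0.021,0.006,-0.043,0,0,0, 36,0.033,0.008,-0.064,0,0,0, 36,0.045,0.01,-0.085,0,0,0, 36,0.056,0.012,-0.106,0,0,0]'
python3 fit.py|tail -1
```

```text
time_s: 8.52
position: [0.6216, -0.1467, 0.1533]
tcp_rot: [0.017, 2.625, 0.144]
contact_force: [-5.0, 1.4, -5.8]
finger_gap: 0.46
grip_force: 63.9
pinion in home frame mm [-0.06  0.36  9.91] tilt err deg [0.04 0.26] tool y ang -11.7 F [-6.9  2.3 -2.7] M [ 1.01  3.69 -0.01] gap 39.3 grip 64 t 8.525 q [ 0.04 -0.21 -0.38 -0.1  -0.89 -1.58]
```

Meshed freely at once. Continue slowly to the shoulder.

```bash
python3 -m crank '[36,0.015,0.003,-0.028,0,0,0, 36,0.03,0.006,-0.055,0,0,0, 36,0.045,0.009,-0.08,0,0,0, 36,0.058,0.011,-0.1,0,0,0, 36,0.066,0.013,-0.115,0,0,0]'
python3 fit.py|tail -1
python3 -m crank '[36,0.004,0.001,-0.007,0,0,0, 36,0.008,0.0015,-0.014,0,0,0, 36,0.01,0.002,-0.018,0,0,0, 36,0.012,0.0024,-0.022,0,0,0, 36,0.012,0.0024,-0.022,0,0,0]'
python3 fit.py|tail -1
```

```text
time_s: 9.15
position: [0.6255, -0.1459, 0.1463]
tcp_rot: [0.017, 2.625, 0.144]
contact_force: [-5.3, 2.3, -5.8]
finger_gap: 0.457
grip_force: 64.0
pinion in home frame mm [-0.06  0.44  1.84] tilt err deg [0.03 0.26] tool y ang -11.69 F [-7.1  3.2 -2.7] M [ 1.    3.71 -0.01] gap 39.0 grip 64 t 9.15 q [ 0.04 -0.2  -0.38 -0.1  -0.87 -1.58]
time_s: 9.78
position: [0.6263, -0.1458, 0.1451]
tcp_rot: [0.017, 2.625, 0.144]
contact_force: [-4.4, 2.3, -6.0]
finger_gap: 0.457
grip_force: 64.1
pinion in home frame mm [-0.04  0.44  0.41] tilt err deg [0.04 0.26] tool y ang -11.69 F [-6.4  3.1 -3.2] M [0.98 3.63 0.03] gap 39.1 grip 64 t 9.775 q [ 0.04 -0.19 -0.38 -0.1  -0.87 -1.58]
```

```bash
for i in 1 2 ; do python3 -m crank '[36,0.002,0.0004,-0.004,0,0,0, 36,0.004,0.001,-0.008,0,0,0, 36,0.006,0.0012,-0.011,0,0,0, 36,0.0082,0.0016,-0.0144,0,0,0, 36,0.0082,0.0016,-0.0144,0,0,0]' >/dev/null
python3 fit.py|tail -1; done
```

```text
pinion in home frame mm [-0.04  0.43 -0.59] tilt err deg [0.04 0.26] tool y ang -11.7 F [-5.9  3.4 -2.6] M [0.96 3.65 0.07] gap 39.1 grip 64 t 10.4 q [ 0.04 -0.19 -0.38 -0.1  -0.87 -1.58]
pinion in home frame mm [-0.06  0.46 -1.6 ] tilt err deg [0.04 0.26] tool y ang -11.69 F [-6.8  3.1 -2.7] M [0.98 3.63 0.01] gap 39.1 grip 64 t 11.025 q [ 0.04 -0.19 -0.38 -0.1  -0.86 -1.58]
```

```bash
for i in 1 2 ; do python3 -m crank '[36,0.002,0.0004,-0.004,0,0,0, 36,0.004,0.001,-0.008,0,0,0, 36,0.006,0.0012,-0.011,0,0,0, 36,0.0082,0.0016,-0.0144,0,0,0, 36,0.0082,0.0016,-0.0144,0,0,0]' >/dev/null
python3 fit.py|tail -1; python3 fit.py|tail -1|grep -o "F.*M"; done
```

```text
pinion in home frame mm [-0.01  0.45 -1.62] tilt err deg [0.01 0.26] tool y ang -11.68 F [-10.5   5.8   6.5] M [ 1.98  4.87 -0.02] gap 39.2 grip 65 t 11.65 q [ 0.04 -0.19 -0.38 -0.1  -0.86 -1.58]
F [-10.5   5.8   6.5] M
pinion in home frame mm [ 0.04  0.43 -1.67] tilt err deg [-0.02  0.26] tool y ang -11.67 F [-12.6   7.9  14.4] M [3.05 6.05 0.06] gap 39.1 grip 66 t 12.275 q [ 0.04 -0.19 -0.38 -0.1  -0.87 -1.58]
F [-12.6   7.9  14.4] M
```

The pinion is on its shoulder: axial force rises at -1.6 mm. Snap the mark, ease off 1.5 mm and begin turning.

```bash
python3 -c "
from h import *
shot('wrist','w4')"
python3 -m crank '[36,-0.006,-0.0012,0.011,0,0,0, 36,-0.0123,-0.0024,0.0216,-1.5,-0.3,2.6, 36,-0.0123,-0.0024,0.0216,-2.9,-0.6,5.2, 36,-0.0123,-0.0024,0.0216,-4.4,-0.8,7.8, 36,-0.0123,-0.0024,0.0216,-5.9,-1.1,10.4]' >/dev/null
python3 fit.py|tail -1
python3 -m crank '[36,0,0,0,-1.5,-0.3,2.6, 36,0,0,0,-2.9,-0.6,5.2, 36,0,0,0,-4.4,-0.8,7.8, 36,0,0,0,-5.9,-1.1,10.4, 36,0,0,0,-5.9,-1.1,10.4]' >/dev/null
python3 fit.py|tail -1
```

```text
pinion in home frame mm [ 0.03  0.63 -1.65] tilt err deg [-0.04  0.29] tool y ang 0.35 F [-8.5  6.1  2.2] M [ 1.78  4.13 -0.49] gap 38.8 grip 64 t 12.95 q [ 0.04 -0.19 -0.38 -0.11 -0.87 -1.37]
pinion in home frame mm [-0.11  0.27 -1.62] tilt err deg [-0.13  0.24] tool y ang 12.33 F [-7.3  3.8  1.6] M [ 1.23  4.2  -0.1 ] gap 39.1 grip 65 t 13.575 q [ 0.04 -0.19 -0.38 -0.1  -0.87 -1.16]
```

```bash
for i in 1 2 3; do python3 -m crank '[36,0,0,0,-1.5,-0.3,2.6, 36,0,0,0,-2.9,-0.6,5.2, 36,0,0,0,-4.4,-0.8,7.8, 36,0,0,0,-6.3,-1.2,11.1, 36,0,0,0,-6.3,-1.2,11.1]' >/dev/null
python3 fit.py|tail -1; done; python3 -c "
from h import *
shot('wrist','w5')
f=lambda n:cv2.resize(load(n)[0],(400,300))
cv2.imwrite('pics/m5.png',np.hstack([f('w4'),f('w5')]))"
```

```text
pinion in home frame mm [-0.11  0.44 -1.65] tilt err deg [-0.19  0.22] tool y ang 25.16 F [-8.4  5.   1.6] M [1.49 4.15 0.02] gap 38.8 grip 65 t 14.2 q [ 0.04 -0.19 -0.38 -0.1  -0.87 -0.94]
pinion in home frame mm [-0.02  0.31 -1.62] tilt err deg [-0.23  0.15] tool y ang 37.99 F [-8.4  4.8  1. ] M [1.38 4.04 0.04] gap 39.0 grip 64 t 14.825 q [ 0.04 -0.19 -0.38 -0.1  -0.87 -0.71]
pinion in home frame mm [ 0.03  0.4  -1.62] tilt err deg [-0.25  0.1 ] tool y ang 50.8 F [-7.7  3.6  1.8] M [ 1.49  3.97 -0.04] gap 39.1 grip 64 t 15.45 q [ 0.04 -0.19 -0.38 -0.1  -0.87 -0.49]
```

View pics/m5.png

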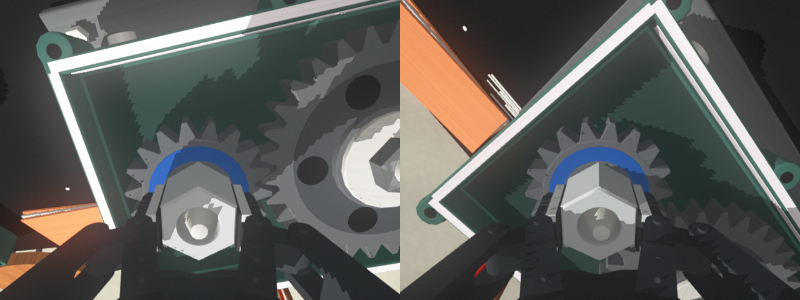

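Both wrist views show the pinion meshed, with the stud visible in its bore; it has been turned 62.5° and the gear torque was felt. Release and withdraw along the stud.

```bash
python3 -m crank '[50,0,0,0,0,0,0, 62,0,0,0,0,0,0, 62,0,0,0,0,0,0, 62,0,0,0,0,0,0, 62,0,0,0,0,0,0]' ;python3 fit.py|tail -1
python3 -m crank '[62,-0.08,-0.016,0.144,0,0,0, 62,-0.2,-0.04,0.35,0,0,0, 62,-0.4,-0.08,0.7,0,0,0, 62,-0.65,-0.126,1.155,0,0,0, 62,-0.9,-0.17,1.6,0,0,0]'
python3 -m crank '[62,-0.3,0,0.3,6,1.1,-8, 62,-0.6,0,0.6,11,2.2,-15, 62,-1,0,0.9,6.9,1.3,-12.1, 62,-1.3,0,1.2,14,2.6,-24, 62,-1.3,0,1.2,19,3.6,-33]'
python3 fit.py|tail -1
python3 - <<'E'
from h import *
im,*_=shot("wrist","w6"); im2,*_=shot("scene","c6")
f=lambda i,x,y,w,h:cv2.resize(i[y:y+h,x:x+w],(400,300),interpolation=cv2.INTER_CUBIC)
cv2.imwrite("pics/m6.png",np.hstack([f(im,0,0,640,480),f(im2,250,195,120,90)]))
E
```

```text
time_s: 16.12
position: [0.6277, -0.1457, 0.1432]
tcp_rot: [-1.355, 2.269, -0.238]
contact_force: [-0.4, 0.8, 0.1]
finger_gap: 0.723
grip_force: 0.0
pinion in home frame mm [ 0.15  0.2  -1.9 ] tilt err deg [-0.24  0.08] tool y ang 50.79 F [-0.2  0.8  0.2] M [-0.05  1.43 -0.02] gap 61.8 grip 0 t 16.125 q [ 0.04 -0.19 -0.38 -0.1  -0.87 -0.49]
time_s: 16.75
position: [0.5727, -0.1561, 0.2413]
tcp_rot: [-1.354, 2.269, -0.239]
contact_force: [1.2, 0.6, 0.1]
finger_gap: 0.727
grip_force: 0.0
time_s: 17.38
position: [0.4945, -0.1563, 0.3154]
tcp_rot: [-0.587, 2.546, -0.018]
contact_force: [-0.0, -0.4, 0.0]
finger_gap: 0.727
grip_force: 0.0
pinion in home frame mm [-28.51  14.97 213.63] tilt err deg [0.32 0.33] tool y ang 15.01 F [-0.1 -0.4  0.1] M [0.02 1.35 0.01] gap 62.1 grip 0 t 17.375 q [ 0.02 -0.56 -0.34 -0.1  -1.27 -1.13]
```

View pics/m6.png

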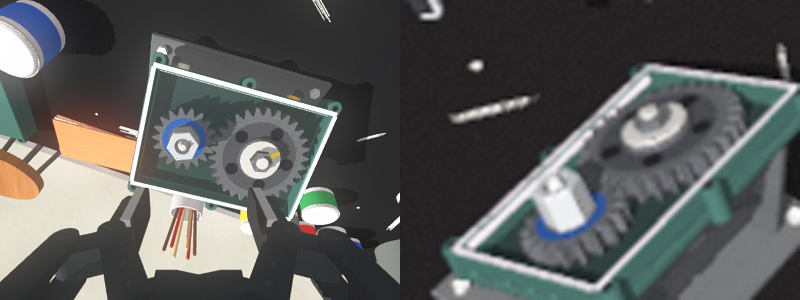

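The wrist view shows the pinion seated beside the gear and the yellow mark moved to the gear's other side. Check the seat depth and mark angle numerically before handing in.

Run:
```python
from fit import *
H=np.c_[x,y,z]
for n in("w1","w6"):
    i,dd,TT,_=load(n); L=(cloud(dd,TT,K)-home)@H*1e3; b,g,r=[i[...,k].astype(int) for k in range(3)]; ok=dd>0
    m=ok&(r-b>80)&(g-b>60)&(np.hypot(L[...,0],L[...,1]-121)<45)
    q=np.median(L[m],0)-[0,121,0]; print(n,"mark",m.sum(),q.round(1),"angle",np.degrees(np.arctan2(q[0],q[1])).round(1))
    rg=np.hypot(L[...,0],L[...,1]-121); rp=np.hypot(L[...,0],L[...,1])
    print("face z gear",np.median(L[ok&(rg>62)&(rg<68)][:,2]).round(2),"pinion disc",np.median(L[ok&(rp>27)&(rp<40)][:,2]).round(2))
```

```text
plane 7948 0.0006997042572413423 [-0.4906 -0.0941  0.8663] lean 29.971189142686974 yaw 10.862485021581724
w1 mark 87 [-24.3   6.5   2.2] angle -75.0
face z gear 270.14 pinion disc -33.95
w6 mark 95 [-15.6  18.1   2.1] angle -40.7
face z gear -7.96 pinion disc 267.95
```

Run:
```python
from fit import *
H=np.c_[x,y,z]; i,dd,TT,_=load("w6"); L=(cloud(dd,TT,K)-home)@H*1e3; ok=(dd>0)&(abs(L[...,2])<60)
for c,a,b in((121,62,68),(0,27,40),(0,13,18)):
    r=np.hypot(L[...,0],L[...,1]-c); print(np.median(L[ok&(r>a)&(r<b)&((L[...,2]>15) if a==13 else ok)][:,2]).round(2))
print(order.hand_in())
```

```text
plane 7948 0.0006997042572413423 [-0.4906 -0.0941  0.8663] lean 29.971189142686974 yaw 10.862485021581724
-8.7
-8.61
27.2
the job is handed in; nothing more can be done
None
```

The pinion is fully home on its stud (its face level with the big gear's to 0.1 mm) and was turned 62° by its hexagon; the big gear followed by about 34°, the gripper let go and backed clear, and I handed the job in at about 17.4 s, with the verdict not shown to me.

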